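Open the squeeze-and-turn solvent jar

ROBOT

A 7-joint arm with a two-finger parallel gripper is mounted at the origin on the work surface. World frame = base frame: x ahead of the robot, y to its left, z up, the work surface at z = 0. Lengths are in m, angles in rad, forces in N, time in s.
With the tool pointing down it reaches from about 0.4 to 0.85 m from the base axis. Payload 4.5 kg.
Tool frame: the origin (TCP) lies where the fingers leave the gripper's body, on its centre line; the fingertips stand 64 mm ahead of it and the grasp point (between the pads) lies 45 mm ahead of it; z points along the fingers, y is the line along which they close (so a half turn about z gives the same grasp; the last joint's range is limited). The gripper opens to 88 mm and grips with 3 to 60 N. Pads are 18 mm wide; open, the fingers measure 123 mm over their backs; the gripper's body (75 mm by 187 mm) begins 45 mm behind the grasp point.
Start: joints at [-1.292, 0.689, -0.195, 1.565, 0.157, 0.902, -0.215], TCP at [0.151, 0.606, 0.303] pointing down, gripper open.
Joint ranges: [-3.01, 3.01], [-0.46, 2.08], [-1.47, 1.51], [0.13, 2.56], [-1, 4.14], [0.04, 2.09], [-2.66, 2.66]. Speed limits (rad/s): [2.57, 2.57, 3.14, 3.14, 3.14, 3.14, 3.14].

INTERFACE

Orientations are given as a unit quaternion [x, y, z, w].
In Python, from plant import r gives the robot as it stands.
- The arm moves only by the tool play_rows, never from a script. Its arguments are lists of equal length, an entry for each row: "translation": the shift along the tool's x, y, z in m, a list of three; "delta_rot": the turn, a rotation vector about the tool's x, y, z in degrees, a list of three; "grip": the opening, from -1 (shut) to 1 (fully open). In form: {"translation": [[x, y, z], ...], "delta_rot": [[rx, ry, rz], ...], "grip": [grip, ...]}. A call has 1 to 20 rows; each row shifts and turns the commanded pose from where the row before left it, along the tool's axes as they then stand; what a row does not reach is not made up. A row lasts 1/8 s, in which the tool goes at most 62.5 mm and 10.7 degrees, less where a joint would pass 70% of its speed; a pose out of reach is approached as far as the arm can. A call with a gripper value outside its range is refused whole. The fingers move at their own pace and stop on an object; "squeeze" is the grip in N (left out, the last holds). Time passes only in rows, so rows that do not move let the fingers close. It gives the time, the measured TCP pose, the force, the opening and the grip force at its end, in the units of the state.
- r.get_state(): the state, without advancing time (a new reading comes with each control period).
- r.snapshot(name): name is "side" or "top"; returns the picture (384x512x3 uint8, blue, green, red); there is no depth.
- r.get_calibration(name): a dict with "intrinsics" (3x3 intrinsics, pixels), "eye" and "rotation" of the camera in the world. Camera axes: x right, y up, looking along -z (the intrinsics and any distortion apply to the point x, -y, -z); pixel columns grow to the right and rows downward; lengths in m; the calibration is good to about 2 mm. A picture is of the moment at which its call begins. get_calibration takes no time and is no camera call.
- r.finish_job(): hands the job in; it is judged then, once.
Trained networks look in the newest picture that a camera, given by its name, has taken for a name from the list of things; names that differ only in an ending like _2 or _b are one class to them, and where a whole thing is asked for, a point or a joint stands for the part that bears it (a point fixed in the world has none). Each returns a list of dicts, best first, with "confidence" (0 to 1); they miss things now and then, are a little off and sometimes report something else, mostly with a low value. They report only what shows in the picture. A call takes as long as a camera call. They do not tell look-alikes from the thing itself.
- r.look_for(camera, target): "point" ([x, y, z] in m, in world coordinates, good to about 4 mm: the middle of the surface that is visible of it).
- r.silhouettes(camera, target): "pixels" (384x512 bool, what is visible of it).
The state is a dict: "clock": time; "q": joint angles; "qd": joint speeds; "joint_torque": joint torques, N m; "tool_pos": TCP position; "eef_rot": TCP orientation; "contact_force": force on the tool from outside, world axes, zero at the start; "moment": the same for the moment, N m; "opening": opening from 0.0 (shut) to 1.0 (fully open); "finger_force": force on a finger pad.
Only numpy, scipy, OpenCV 4.12 (cv2) and the standard library are available. Lean on these libraries where they do the work, as an engineer would, in place of code of your own. Each camera call takes 0.05 s, during which the arm holds its last target. There are 200 camera calls.

TASK

Open the amber solvent jar clamped in the bench holder: squeeze the two blue side tabs of its white safety cap and, keeping them squeezed, turn the cap anticlockwise until it comes free of the neck, then lift it off and set it down gently, upright, in the steel drip tray. How far the cap must turn cannot be seen, so feel for it: do not strain the cap against the neck and do not crush the tabs. Leave the bottles and the brush where they are.

Things in the scene. Friction and masses are not known exactly. Their poses are not given: they have to be found in the camera images.
- cap: White safety cap, 53 mm across, 30 mm tall, about 70 g, upright on the jar. Origin: centre of its lower edge; z up its axis; the two blue tabs stand on its +y and -y sides. It sits with about 1 mm of play on the neck and is held down by two inner lugs under the neck's lugs. A sprung seal (about 6 N) presses it up, so turning drags; once free it rises up to 2 mm.
- cap_grip (a point): On the cap's axis, level with the middle of the tab faces (16.5 mm above the cap's lower edge). Tab faces: flat, 20 mm wide, 15 mm tall (9 to 24 mm above the lower edge), 62 mm apart over both at rest. Pressed home they are 53 mm apart (4.5 mm travel each): 8 N each to start, 18 N to clear the teeth, 24 N to bottom; they spring back. 80 N crushes them.
- jar: Amber round jar clamped in a steel holder screwed to the bench (fixed). Origin: centre of its underside, z up; base plate 150 x 130 mm; jar 82 mm across, flat shoulder at 90 mm, neck 37 mm across up to 114 mm. The cap's lower edge starts at 92 mm. More than 45 N between cap and jar (pulling up too soon, twisting on against a stop, pushing sideways) breaks the lugs.
- jar_neck (a point): On the neck's axis at the shoulder, 90 mm above the bench. Eight locking teeth, 6 mm high, ring the shoulder 28 to 33 mm from the axis; a 7 mm foot below each tab stands between them and blocks turning unless both tabs are pressed home. Anticlockwise from above opens: the lugs come free after 20 to 75 degrees (unseen), and 8 degrees further the cap meets a firm stop.
- tray: Open steel drip tray, fixed, 170 x 200 mm (x, y), 22 mm tall, walls and floor 4 mm. Origin: centre of its underside; inner floor 4 mm above it. Pressing the cap on it with over 40 N, or letting the cap fall, is rough handling.
- squeeze_bottle: White squeeze bottle with a pointed nozzle, 56 mm across, 140 mm tall, standing loose. Origin: centre of its underside. To be left alone.
- spot_brush: Spotting brush with a handle, about 170 mm long, lying loose along its own x. To be left alone.
- spare_bottle: Amber bottle with a black cap, 60 mm across, 125 mm tall, standing loose. Origin: centre of its underside. To be left alone.
There are look-alikes about, which are no part of the job. Of the things that look like the cap, the smaller one is meant.

How it is judged:
By the outcome, as a careful person would: the job done as asked, in the order asked, and still so for the second after the job is handed in, with the robot touching nothing.
It also fails if it takes over 72 s, if anything falls off the work surface, if the arm or the gripper's body presses on something with over 40 N, if the wrist force passes 120 N, or if a joint passes its speed limit or range.

## Working session

There is one attempt and no reset: what is moved stays moved. The work goes in short steps, Python scripts to look and compute and a tool call to move; the robot and the scene stay as the last step left them, time stands still between calls to the robot, and variables do not carry over. Pictures are saved under pics/ and viewed, at most 10 in all, crops included, and the job is handed in when it is done.

Besides the shell and the picture viewer there is one more tool, called in YAML: its name, and indented under it one key for each argument. play_rows: Moves the arm, as the interface text tells. Its arguments: {"type":"object","properties":{"translation":{"type":"array","items":{"type":"array","items":{"type":"number"}}},"delta_rot":{"type":"array","items":{"type":"array","items":{"type":"number"}}},"grip":{"type":"array","items":{"type":"number"}},"squeeze":{"type":"number"}},"required":["translation","delta_rot","grip"]}

```bash
mkdir -p pics
cat > h.py <<'E'
import numpy as np, cv2
from plant import r
from scipy.spatial.transform import Rotation as R
def proj(n,p):
    c=r.get_calibration(n); K=np.array(c["intrinsics"]); v=np.array(c["rotation"]).T@(np.array(p)-c["eye"])
    u=K@(v*[1,-1,-1]); return u[:2]/u[2]
def plane(n,px,z):
    c=r.get_calibration(n); K=np.array(c["intrinsics"]); d=np.array(c["rotation"])@(np.linalg.inv(K)@[px[0],px[1],1]*np.array([1,-1,-1]))
    e=np.array(c["eye"]); return e+d*(z-e[2])/d[2]
E
python3 - <<'E'
from h import *
ims=[]
for n in("top","side"):
    im=r.snapshot(n); cv2.imwrite(f"pics/{n}0.png",im)
    c=r.get_calibration(n); print(n,{k:(np.round(v,3).tolist() if not isinstance(v,str) else v) for k,v in c.items()})
    for t in("cap","jar","tray","squeeze_bottle","spot_brush","spare_bottle"):
        for d in r.look_for(n,t): print(t,np.round(d["point"],3),round(d["confidence"],2),proj(n,d["point"]).round())
s=r.get_state();print(s)
E
```

```text
top {'intrinsics': [[413.125, 0.0, 252.946], [0.0, 413.125, 196.131], [0.0, 0.0, 1.0]], 'eye': [0.488, 0.009, 1.173], 'rotation': [-0.053, 0.046, 0.712, -0.699]}Traceback (most recent call last):
  File "<stdin>", line 7, in <module>
  File "h.py", line 5, in proj
    c=r.get_calibration(n); K=np.array(c["intrinsics"]); v=np.array(c["rotation"]).T@(np.array(p)-c["eye"])
                                                           ~~~~~~~~~~~~~~~~~~~~~~~~~^^~~~~~~~~~~~~~~~~~~~~~
ValueError: matmul: Input operand 1 has a mismatch in its core dimension 0, with gufunc signature (n?,k),(k,m?)->(n?,m?) (size 3 is different from 4)
```

View pics/top0.png

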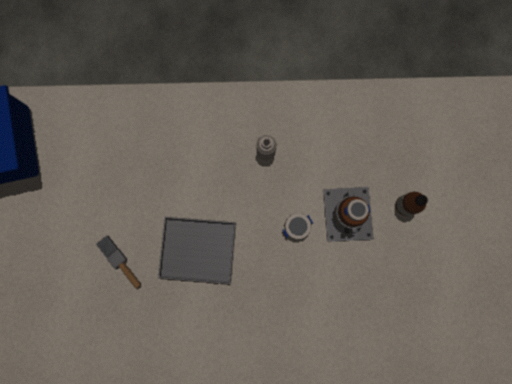

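The top view shows the jar with its cap at about (357,210) in the holder. A bigger look-alike cap lies on the bench at (297,227), and the tray is at (198,250). The calibration rotation is a quaternion, so I'm fixing the helper.

```bash
sed -i 's/np.array(c\["rotation"\])/R.from_quat(c["rotation"]).as_matrix()/g' h.py
python3 - <<'E'
from h import *
for n in("top","side"):
    im=r.snapshot(n); cv2.imwrite(f"pics/{n}1.png",im)
    if n=="top":
        cv2.imwrite("pics/crop1.png",cv2.resize(im[170:260,270:440],None,fx=4.5,fy=4.5,interpolation=cv2.INTER_CUBIC))
    c=r.get_calibration(n); print(n,{k:np.round(v,3).tolist() for k,v in c.items()})
    for t in("cap","jar","tray","squeeze_bottle","spot_brush","spare_bottle"):
        for d in r.look_for(n,t): print(t,np.round(d["point"],3),round(d["confidence"],2),proj(n,d["point"]).round())
s=r.get_state();print(s)
E
```

```text
top {'intrinsics': [[413.125, 0.0, 252.946], [0.0, 413.125, 196.131], [0.0, 0.0, 1.0]], 'eye': [0.488, 0.009, 1.173], 'rotation': [-0.053, 0.046, 0.712, -0.699]}
cap [ 0.59  -0.24   0.118] 0.8 [354. 212.]
cap [ 0.559 -0.102  0.038] 0.56 [298. 227.]
jar [ 0.579 -0.225  0.005] 0.65 [340. 220.]
tray [0.503 0.175 0.005] 0.72 [199. 250.]
squeeze_bottle [ 0.77  -0.02   0.083] 0.57 [267. 149.]
spot_brush [0.487 0.403 0.017] 0.78 [116. 257.]
spare_bottle [ 0.61  -0.4    0.083] 0.57 [412. 205.]
spare_bottle [ 0.58  -0.227  0.008] 0.24 [341. 220.]
side {'intrinsics': [[378.547, 0.0, 258.075], [0.0, 378.547, 188.825], [0.0, 0.0, 1.0]], 'eye': [0.255, -0.887, 0.814], 'rotation': [0.434, -0.086, -0.173, 0.88]}
cap [ 0.595 -0.26   0.124] 0.89 [288. 234.]
cap [ 0.556 -0.12   0.041] 0.78 [254. 227.]
jar [ 0.57  -0.281  0.008] 0.83 [281. 272.]
tray [0.504 0.174 0.004] 0.92 [210. 186.]
tray [ 0.575 -0.278  0.007] 0.36 [282. 271.]
spot_brush [ 0.603 -0.43   0.074] 0.72 [322. 296.]
spot_brush [0.488 0.39  0.022] 0.47 [190. 152.]
spare_bottle [ 0.604 -0.429  0.074] 0.75 [322. 295.]
{'clock': 0.8, 'q': array([-1.29220448,  0.68904708, -0.19459861,  1.56531953,  0.15733331,
        0.90246665, -0.21509836]), 'qd': array([ 7.10874623e-04, -6.65528409e-05, -2.19971590e-04, -4.44126011e-04,
       -1.82485741e-05, -4.72217870e-04, -1.25422822e-04]), 'joint_torque': array([-4.69194356e-05, -5.27430832e+01, -1.26715366e+00, -1.53738785e+01,
       -5.18929458e-02, -1.04108083e-03,  2.01715142e-05]), 'tool_pos': array([0.1514584 , 0.60639231, 0.30277053]), 'eef_rot': array([1.22067740e-01, 9.92521769e-01, 7.24394393e-05, 1.48399050e-05]), 'contact_force': array([ 0.29199025, -0.68594348,  0.1611624 ]), 'moment': array([ 0.01157864, -0.04446575, -0.00850903]), 'finger_force': 0.0, 'opening': 0.9993845840918182}
```

View pics/side1.png

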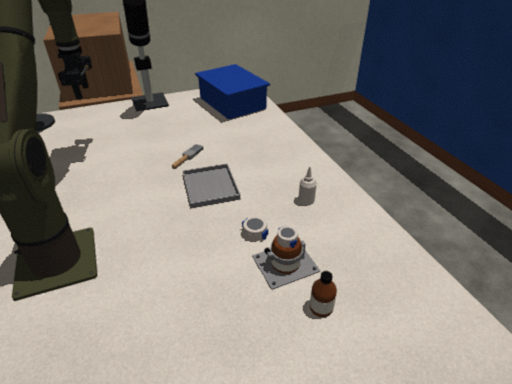

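View pics/crop1.png

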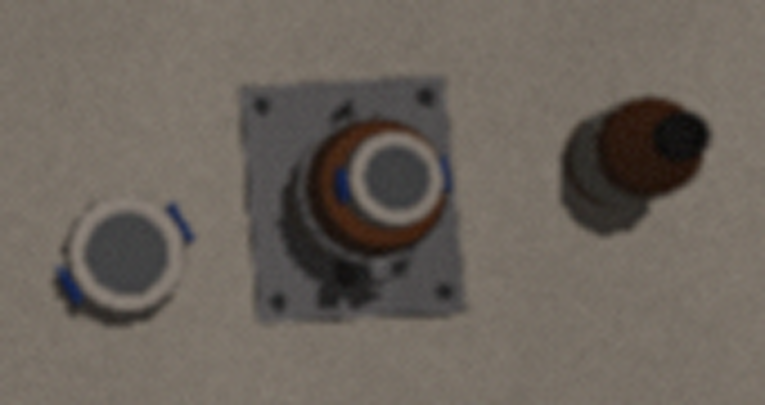

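The side view shows the jar cap at (288,234), the look-alike on the bench at (254,227) and the spare bottle at (322,296).

Things that could be taken for the cap, in top pixels:
- (358,210), on the jar and the smaller one: this is my choice. The crop shows it is about 21 px across, with blue tabs left and right.
- (297,227), loose on the bench and about 25 px across: the look-alike, which I'll leave alone.

Next I'll fit the cap position and yaw.

```bash
cat > fit.py <<'E'
from h import *
from scipy.optimize import least_squares
obs=[]
for n,(u,v) in (("top",(357,210)),("side",(288,236))):
    im=r.snapshot(n); ms=[d["pixels"] for d in r.silhouettes(n,"cap") if d["pixels"][v-4:v+5,u-4:u+5].mean()>.5]
    b=im.astype(int); blue=((b[...,0]-b[...,2]>35)&(b[...,0]-b[...,1]>20)).astype(np.uint8)
    blue[:v-22]=0;blue[v+23:]=0;blue[:,:u-22]=0;blue[:,u+23:]=0
    k,l,st,ce=cv2.connectedComponentsWithStats(blue)
    print(n,[(m.sum(),np.argwhere(m).mean(0)[::-1].round(1)) for m in ms],[(st[i,4],ce[i].round(1)) for i in range(1,k)])
    obs.append((n,ms[0] if ms else None,blue))
a=np.linspace(0,2*np.pi,60)
def model(n,x,y,z0=.092):
    P=[proj(n,[x+.0265*np.cos(t),y+.0265*np.sin(t),z]) for t in a for z in(z0,z0+.03)]
    M=np.zeros((384*4,512*4),np.uint8); cv2.fillConvexPoly(M,cv2.convexHull((np.array(P)*4+1.5).round().astype(np.int32)),1)
    w=np.argwhere(M); return (w.mean(0)[::-1]-1.5)/4, len(w)/16
for n,m,bl in obs:
    if m is None: continue
    c=np.argwhere(m).mean(0)[::-1]
    x,y=.59,-.24
    for _ in range(4):
        c0,A=model(n,x,y); d=1e-2; J=np.c_[model(n,x+d,y)[0]-c0,model(n,x,y+d)[0]-c0]/d
        dx=np.linalg.solve(J,c-c0); x+=dx[0];y+=dx[1]
    print(n,"centre",round(x,4),round(y,4),"area",A,m.sum())
n,m,bl=obs[0]
k,l,st,ce=cv2.connectedComponentsWithStats(bl)
print([plane("top",ce[i],.112).round(4) for i in range(1,k)])
E
python3 fit.py
```

```text
top [(np.int64(468), array([356.2, 210.1]))] [(np.int32(8), array([345.6, 210.6]))]
side [(np.int64(379), array([287.3, 236. ]))] [(np.int32(7), array([266.3, 231.6])), (np.int32(29), array([292.8, 242.7]))]
top centre 0.5961 -0.2471 area 400.6875 468
side centre 0.5985 -0.2503 area 396.5625 379
[array([ 0.5949, -0.2192,  0.112 ])]
```

Run:
```python
from h import *
for z in(.105,.112): print([plane("top",p,z).round(4)[:2] for p in((345.7,210.8),(368.9,208.5))], plane("side",(292.8,242.7),z).round(4))
print("ring",plane("top",(270+395.5/4.5-.4,170+178.5/4.5-.4),.122))
c=plane("top",(357,209.7),.122)
im=r.snapshot("top");b=im.astype(int); print((b[...,0]-b[...,2])[203:218,342:374])
im=r.snapshot("side");b=im.astype(int); print((b[...,0]-b[...,2])[226:252,272:304])
```

```text
[array([ 0.5951, -0.2209]), array([ 0.5999, -0.2812])] [ 0.6018 -0.2764  0.105 ]
[array([ 0.5944, -0.2194]), array([ 0.5992, -0.2793])] [ 0.5984 -0.2825  0.112 ]
ring [ 0.59672582 -0.24744041  0.122     ]
[[-25 -33 -42 -45 -46 -34 -22 -13 -16 -19 -15  -9  -7  -5   0  -1   2  -1
   -3  -4  -9 -13 -20 -21 -17  -8  -2  -3 -14 -19 -17 -18]
 [-30 -42 -47 -47 -40 -21 -11 -13 -17 -17 -11  -4   0   1   4   0   1   2
    1   1  -7 -10 -17 -21 -18  -4   8   3 -12 -17 -18 -17]
 [-33 -44 -48 -46 -35 -19 -13 -18 -18 -15  -7   2   2   2   1   0   1   2
    2   0   2  -3 -11 -15 -19   0  26  13 -10 -18 -20 -17]
 [-37 -46 -39 -28 -19 -12 -13 -16 -15  -9  -1   2   3   0  -1   1   1   1
   -2  -1   2   0  -3 -12 -17   2  29  21  -7 -17 -19 -19]
 [-40 -43 -19   1   8  -2 -12 -19 -14  -7  -1   4   1   2  -2  -1   0   1
    0   2   2   2  -1 -13 -16  -3  25  23  -5 -15 -19 -20]
 [-44 -34  -7  32  37   2 -14 -18 -12  -4   1   3  -1   2  -1   3   0   1
    0   2   1   4   0 -10 -15 -10  13  22  -1 -15 -19 -19]
 [-45 -36   0  43  44   9 -13 -18 -13  -4   1   0   3   2   1  -1   1   0
    2   0  -1   3  -1  
[... 3859 characters left out ...]
9 -75 -75 -71 -56 -45 -31 -15  -1]
 [-23 -33 -32 -33 -49 -62 -70 -70 -73 -76 -66 -55 -50 -46 -46 -51 -51 -45
  -38 -15  32  18 -32 -71 -75 -71 -62 -50 -43 -30 -12  -2]
 [-27 -34 -33 -32 -34 -42 -56 -67 -75 -75 -76 -77 -75 -73 -71 -74 -72 -71
  -73 -57 -35 -47 -65 -74 -69 -60 -50 -46 -40 -22 -10  -2]
 [-23 -33 -36 -32 -33 -33 -39 -49 -60 -65 -71 -77 -78 -79 -75 -72 -72 -74
  -79 -73 -70 -72 -68 -61 -53 -50 -45 -43 -39 -21 -11   0]
 [-19 -32 -33 -33 -34 -33 -34 -39 -40 -47 -56 -60 -67 -70 -70 -68 -69 -70
  -71 -66 -62 -56 -53 -48 -44 -43 -41 -42 -36 -18 -10  -2]
 [ -9 -27 -33 -30 -33 -34 -33 -36 -35 -38 -40 -42 -45 -52 -51 -50 -53 -53
  -53 -50 -50 -43 -43 -45 -45 -42 -43 -39 -32 -15  -5  -1]]
```

play_rows:
  translation:
    - [0, 0, 0]
  delta_rot:
    - [0, 0, 10]
  grip: [1]

```text
clock: 1.23
tool_pos: [0.1516, 0.6063, 0.3027]
eef_rot: [0.21, 0.978, -0.0, -0.0]
contact_force: [-0.3, -0.5, 0.4]
opening: 1.003
finger_force: 0.0
```

```bash
cat > path.py <<'E'
from h import *
s=r.get_state(); T=R.from_quat(s["eef_rot"]); p=s["tool_pos"]; print(s["q"].round(2),p.round(3))
N=24; a0=np.arctan2(p[1],p[0]); r0=np.hypot(*p[:2]); g=(.597,-.249); a1=np.arctan2(g[1],g[0]); r1=np.hypot(*g)
for i in range(1,N+1):
    f=i/N; a=a0+f*(a1-a0); rr=r0+f*(r1-r0); w=np.array([rr*np.cos(a),rr*np.sin(a),.3])
    print((T.inv().apply(w-p)).round(3).tolist(),end=","); p=w; T=T*R.from_rotvec([0,0,np.radians(6.25)])
E
python3 path.py
```

```text
[-1.32  0.69 -0.14  1.57  0.12  0.9  -0.36] [0.152 0.606 0.303]
[-0.044, 0.007, 0.003],[-0.044, 0.009, -0.0],[-0.044, 0.011, -0.0],[-0.043, 0.012, -0.0],[-0.043, 0.014, -0.0],[-0.042, 0.015, -0.0],[-0.042, 0.017, -0.0],[-0.041, 0.019, -0.0],[-0.041, 0.02, -0.0],[-0.04, 0.022, -0.0],[-0.039, 0.023, -0.0],[-0.038, 0.025, -0.0],[-0.037, 0.026, -0.0],[-0.036, 0.028, -0.0],[-0.035, 0.029, -0.0],[-0.034, 0.03, -0.0],[-0.033, 0.032, -0.0],[-0.032, 0.033, -0.0],[-0.031, 0.034, -0.0],[-0.03, 0.035, 0.0],[-0.028, 0.036, 0.0],[-0.027, 0.038, 0.0],[-0.026, 0.039, 0.0],[-0.024, 0.04, 0.0],
```

play_rows:
  translation:
    - [-0.044, 0.007, 0.003]
    - [-0.044, 0.009, 0]
    - [-0.044, 0.011, 0]
    - [-0.043, 0.012, 0]
    - [-0.043, 0.014, 0]
    - [-0.042, 0.015, 0]
  delta_rot:
    - [0, 0, 6.25]
    - [0, 0, 6.25]
    - [0, 0, 6.25]
    - [0, 0, 6.25]
    - [0, 0, 6.25]
    - [0, 0, 6.25]
  grip: [1, 1, 1, 1, 1, 1]

```text
clock: 1.98
tool_pos: [0.3949, 0.4928, 0.2998]
eef_rot: [0.513, 0.858, 0.0, -0.0]
contact_force: [0.1, 0.9, 0.3]
opening: 0.999
finger_force: 0.0
```

```bash
python3 -c "
from h import *
print(r.get_state()['q'].round(2))"
```

```text
[-0.98  0.7   0.02  1.55 -0.01  0.89 -0.46]
```

play_rows:
  translation:
    - [-0.042, 0.017, 0]
    - [-0.041, 0.019, 0]
    - [-0.041, 0.02, 0]
    - [-0.04, 0.022, 0]
    - [-0.039, 0.023, 0]
    - [-0.038, 0.025, 0]
    - [-0.037, 0.026, 0]
    - [-0.036, 0.028, 0]
    - [-0.035, 0.029, 0]
    - [-0.034, 0.03, 0]
    - [-0.033, 0.032, 0]
    - [-0.032, 0.033, 0]
    - [-0.031, 0.034, 0]
    - [-0.03, 0.035, 0]
    - [-0.028, 0.036, 0]
    - [-0.027, 0.038, 0]
    - [-0.026, 0.039, 0]
    - [-0.024, 0.04, 0]
    - [0, 0, 0]
  delta_rot:
    - [0, 0, 6.25]
    - [0, 0, 6.25]
    - [0, 0, 6.25]
    - [0, 0, 6.25]
    - [0, 0, 6.25]
    - [0, 0, 6.25]
    - [0, 0, 6.25]
    - [0, 0, 6.25]
    - [0, 0, 6.25]
    - [0, 0, 6.25]
    - [0, 0, 6.25]
    - [0, 0, 6.25]
    - [0, 0, 6.25]
    - [0, 0, 6.25]
    - [0, 0, 6.25]
    - [0, 0, 6.25]
    - [0, 0, 6.25]
    - [0, 0, 6.25]
    - [0, 0, 0]
  grip: [1, 1, 1, 1, 1, 1, 1, 1, 1, 1, 1, 1, 1, 1, 1, 1, 1, 1, 1]

```text
clock: 4.35
tool_pos: [0.5983, -0.2513, 0.3002]
eef_rot: [0.999, 0.048, -0.001, 0.002]
contact_force: [-0.3, 0.2, 0.1]
opening: 1.002
finger_force: 0.0
```

```bash
cat > st.py <<'E'
from h import *
import sys
s=r.get_state(); T=R.from_quat(s["eef_rot"]); p=s["tool_pos"]; y=T.apply([0,1,0]); g=np.array([float(v) for v in sys.argv[1:4]]) if len(sys.argv)>3 else p
print("q",s["q"].round(2),"p",p.round(4),"yaz",np.degrees(np.arctan2(y[1],y[0])).round(2),"zaxis",T.apply([0,0,1]).round(4),"F",s["contact_force"].round(1),"M",s["moment"].round(2),"Ft",T.inv().apply(s["contact_force"]).round(1),"op",round(s["opening"]*88,1),"ff",round(s["finger_force"],1),"to goal(tool)",(T.inv().apply(g-p)).round(4))
E
python3 st.py .5972 -.249 .1635
```

```text
q [ 0.08  0.77  0.48  1.51 -0.4   0.96 -0.8 ] p [ 0.5983 -0.2513  0.3002] yaz -84.5 zaxis [-0.0011 -0.0038 -1.    ] F [-0.3  0.2  0.1] M [ 0.    0.17 -0.02] Ft [-0.3 -0.3 -0.1] op 88.2 ff 0.0 to goal(tool) [-0.0007 -0.0029  0.1366]
```

play_rows:
  translation:
    - [-0.001, -0.003, 0.03]
    - [0, 0, 0.03]
    - [0, 0, 0.03]
    - [0, 0, 0.02]
    - [0, 0, 0.015]
    - [0, 0, 0.0115]
    - [0, 0, 0]
    - [0, 0, 0]
  delta_rot:
    - [0, 0, 0]
    - [0, 0, 0]
    - [0, 0, 0]
    - [0, 0, 0]
    - [0, 0, 0]
    - [0, 0, 0]
    - [0, 0, 0]
    - [0, 0, 0]
  grip: [1, 1, 1, 1, 1, 1, 1, 1]
  squeeze: 5

```text
clock: 5.35
tool_pos: [0.5998, -0.2433, 0.1639]
eef_rot: [0.999, 0.052, 0.001, 0.0]
contact_force: [0.1, 0.1, 0.4]
opening: 1.001
finger_force: 0.0
```

```bash
python3 st.py .5972 -.249 .1635
python3 - <<'E'
from h import *
a=r.snapshot("top")[165:255,300:415]; b=r.snapshot("side")[190:290,235:350]
f=lambda i:cv2.resize(i,(400,int(400*i.shape[0]/i.shape[1])),interpolation=cv2.INTER_CUBIC)
a,b=f(a),f(b); h=max(len(a),len(b)); o=np.zeros((h,800,3),np.uint8); o[:len(a),:400]=a; o[:len(b),400:]=b; cv2.imwrite("pics/c2.png",cv2.convertScaleAbs(o,alpha=1.4))
E
```

```text
q [ 0.12  0.93  0.38  1.62 -0.49  0.69 -0.73] p [ 0.5998 -0.2433  0.1639] yaz -84.02 zaxis [ 1.2e-03 -5.0e-04 -1.0e+00] F [0.1 0.1 0.4] M [-0.03  0.08 -0.01] Ft [ 0.2 -0.1 -0.4] op 88.1 ff 0.0 to goal(tool) [-0.0032  0.0054  0.0004]
```

View pics/c2.png

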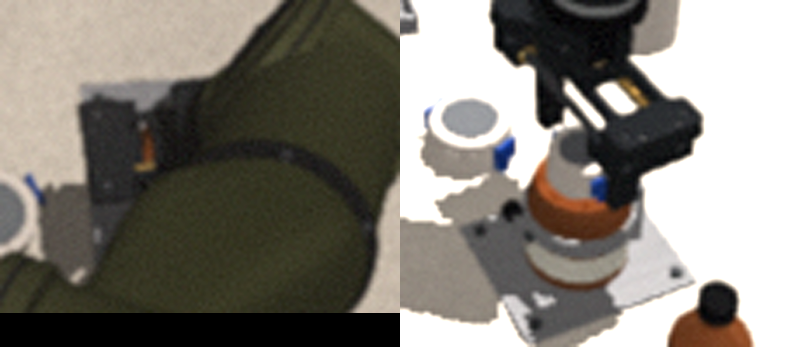

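The crop shows the right finger beside the blue tab in the side view, at about (610,190), and clear of the shoulder. The pose is off by a few mm, so I'll correct that and close lightly.

play_rows:
  translation:
    - [-0.003, 0.0055, 0.0005]
    - [0, 0, 0]
    - [0, 0, 0]
    - [0, 0, 0]
  delta_rot:
    - [0, 0, 0]
    - [0, 0, 0]
    - [0, 0, 0]
    - [0, 0, 0]
  grip: [0.55, 0.5, 0.5, 0.5]
  squeeze: 5

```text
clock: 5.95
tool_pos: [0.597, -0.2487, 0.1627]
eef_rot: [0.999, 0.052, 0.0, -0.0]
contact_force: [-0.3, 0.2, -0.4]
opening: 0.749
finger_force: 0.0
```

```bash
python3 st.py .5972 -.249 .1635
```

```text
q [ 0.13  0.93  0.38  1.62 -0.49  0.69 -0.72] p [ 0.597  -0.2487  0.1627] yaz -84.02 zaxis [-0.e+00  3.e-04 -1.e+00] F [-0.3  0.2 -0.4] M [-0.03  0.18  0.01] Ft [-0.3 -0.2  0.4] op 65.9 ff 0.0 to goal(tool) [ 0.0001  0.0003 -0.0008]
```

play_rows:
  translation:
    - [0, 0, 0]
    - [0, 0, 0]
    - [0, 0, 0]
    - [0, 0, 0]
  delta_rot:
    - [0, 0, 0]
    - [0, 0, 0]
    - [0, 0, 0]
    - [0, 0, 0]
  grip: [0.43, 0.38, 0.35, 0.35]
  squeeze: 5

```text
clock: 6.45
tool_pos: [0.5971, -0.2492, 0.1627]
eef_rot: [0.999, 0.052, 0.0, 0.0]
contact_force: [1.1, -2.9, 0.1]
opening: 0.702
finger_force: 5.0
```

```bash
python3 st.py .5972 -.249 .1635
```

```text
q [ 0.13  0.93  0.38  1.62 -0.48  0.69 -0.72] p [ 0.5971 -0.2492  0.1627] yaz -84.03 zaxis [ 4.e-04 -6.e-04 -1.e+00] F [ 1.1 -2.9  0.1] M [-0.3   0.05 -0.02] Ft [ 0.8  3.  -0.1] op 61.8 ff 5.0 to goal(tool) [ 0.0001 -0.0002 -0.0008]
```

play_rows:
  translation:
    - [0, 0.0005, 0]
    - [0, 0, 0]
    - [0, 0, 0]
    - [0, 0, 0]
  delta_rot:
    - [0, 0, 0]
    - [0, 0, 0]
    - [0, 0, 0]
    - [0, 0, 0]
  grip: [0.3, 0.24, 0.18, 0.15]
  squeeze: 35

```text
clock: 6.95
tool_pos: [0.5972, -0.2492, 0.1629]
eef_rot: [0.999, 0.052, 0.0, -0.0]
contact_force: [0.2, -0.7, 3.4]
opening: 0.594
finger_force: 35.0
```

```bash
python3 st.py .5972 -.249 .1635
```

```text
q [ 0.13  0.93  0.38  1.62 -0.48  0.69 -0.72] p [ 0.5972 -0.2492  0.1629] yaz -84.02 zaxis [ 3.e-04  2.e-04 -1.e+00] F [ 0.2 -0.7  3.4] M [-0.    0.17 -0.05] Ft [ 0.1  0.7 -3.4] op 52.3 ff 35.0 to goal(tool) [ 0.0001 -0.0002 -0.0006]
```

play_rows:
  translation:
    - [0, 0, 0]
    - [0, 0, 0]
    - [0, 0, 0]
    - [0, 0, 0]
    - [0, 0, 0]
  delta_rot:
    - [0, 0, -2]
    - [0, 0, -2]
    - [0, 0, -2]
    - [0, 0, -2]
    - [0, 0, 0]
  grip: [0.1, 0.1, 0.1, 0.1, 0.1]

```text
clock: 7.58
tool_pos: [0.5972, -0.2493, 0.1629]
eef_rot: [0.992, 0.122, 0.0, -0.0]
contact_force: [-0.1, 0.3, 4.8]
opening: 0.592
finger_force: 35.0
```

```bash
python3 st.py
```

```text
q [ 0.15  0.92  0.34  1.62 -0.44  0.68 -0.62] p [ 0.5972 -0.2493  0.1629] yaz -75.94 zaxis [ 4.e-04  4.e-04 -1.e+00] F [-0.1  0.3  4.8] M [0.11 0.16 0.01] Ft [-0.  -0.3 -4.8] op 52.1 ff 35.0 to goal(tool) [0. 0. 0.]
```

play_rows:
  translation:
    - [0, 0, 0]
    - [0, 0, 0]
    - [0, 0, 0]
    - [0, 0, 0]
    - [0, 0, 0]
  delta_rot:
    - [0, 0, -2]
    - [0, 0, -2]
    - [0, 0, -2]
    - [0, 0, -2]
    - [0, 0, 0]
  grip: [0.1, 0.1, 0.1, 0.1, 0.1]

```text
clock: 8.2
tool_pos: [0.5972, -0.2493, 0.1629]
eef_rot: [0.982, 0.191, 0.0, -0.0]
contact_force: [-0.8, 0.7, 5.0]
opening: 0.598
finger_force: 35.0
```

```bash
python3 st.py
```

```text
q [ 0.17  0.92  0.3   1.62 -0.39  0.67 -0.52] p [ 0.5972 -0.2493  0.1629] yaz -67.95 zaxis [ 4.e-04  2.e-04 -1.e+00] F [-0.8  0.7  5. ] M [0.12 0.18 0.06] Ft [-0.5 -1.  -5. ] op 52.6 ff 35.0 to goal(tool) [0. 0. 0.]
```

play_rows:
  translation:
    - [0, 0, 0]
    - [0, 0, 0]
    - [0, 0, 0]
    - [0, 0, 0]
  delta_rot:
    - [0, 0, -1.5]
    - [0, 0, -1.5]
    - [0, 0, -1]
    - [0, 0, 0]
  grip: [0.1, 0.1, 0.1, 0.1]

```text
clock: 8.7
tool_pos: [0.5972, -0.2493, 0.1629]
eef_rot: [0.974, 0.225, 0.0, -0.0]
contact_force: [-0.1, 0.5, 5.2]
opening: 0.593
finger_force: 35.0
```

```bash
python3 st.py
```

```text
q [ 0.18  0.92  0.28  1.61 -0.37  0.66 -0.47] p [ 0.5972 -0.2493  0.1629] yaz -63.97 zaxis [ 5.e-04  1.e-04 -1.e+00] F [-0.1  0.5  5.2] M [0.1  0.15 0.01] Ft [ 0.1 -0.5 -5.2] op 52.2 ff 35.0 to goal(tool) [0. 0. 0.]
```

play_rows:
  translation:
    - [0, 0, -0.001]
    - [0, 0, 0]
    - [0, 0, 0]
  delta_rot:
    - [0, 0, 0]
    - [0, 0, 0]
    - [0, 0, 0]
  grip: [0.1, 0.1, 0.1]

```text
clock: 9.07
tool_pos: [0.5972, -0.2493, 0.1631]
eef_rot: [0.974, 0.225, -0.0, 0.0]
contact_force: [2.6, -1.4, -3.7]
opening: 0.598
finger_force: 35.1
```

```bash
python3 st.py
```

```text
q [ 0.17  0.92  0.29  1.61 -0.37  0.67 -0.47] p [ 0.5972 -0.2493  0.1631] yaz -64.0 zaxis [-1.e-04 -0.e+00 -1.e+00] F [ 2.6 -1.4 -3.7] M [-0.25 -0.34  0.12] Ft [1.7 2.4 3.7] op 52.6 ff 35.1 to goal(tool) [0. 0. 0.]
```

play_rows:
  translation:
    - [0, 0, 0]
    - [0, 0, 0]
    - [0, 0, 0]
  delta_rot:
    - [0, 0, -1.5]
    - [0, 0, -1.5]
    - [0, 0, -1]
  grip: [0.1, 0.1, 0.1]

```text
clock: 9.45
tool_pos: [0.5969, -0.2492, 0.1632]
eef_rot: [0.966, 0.259, -0.0, -0.0]
contact_force: [3.4, -1.4, -6.9]
opening: 0.589
finger_force: 35.1
```

```bash
python3 st.py
```

```text
q [ 0.18  0.91  0.27  1.61 -0.35  0.66 -0.42] p [ 0.5969 -0.2492  0.1632] yaz -59.96 zaxis [-5.e-04  5.e-04 -1.e+00] F [ 3.4 -1.4 -6.9] M [-0.23 -0.4  -0.18] Ft [2.3 2.9 6.9] op 51.9 ff 35.1 to goal(tool) [0. 0. 0.]
```

play_rows:
  translation:
    - [0, 0, 0]
    - [0, 0, 0]
    - [0, 0, 0]
  delta_rot:
    - [0, 0, -1.5]
    - [0, 0, -1.5]
    - [0, 0, -1]
  grip: [0.1, 0.1, 0.1]

```text
clock: 9.82
tool_pos: [0.5966, -0.2491, 0.1633]
eef_rot: [0.956, 0.293, -0.0, -0.0]
contact_force: [1.4, 0.5, -8.5]
opening: 0.598
finger_force: 35.2
```

```bash
python3 st.py
```

```text
q [ 0.19  0.91  0.25  1.61 -0.32  0.66 -0.37] p [ 0.5966 -0.2491  0.1633] yaz -55.95 zaxis [-1.1e-03  7.0e-04 -1.0e+00] F [ 1.4  0.5 -8.5] M [-0.14 -0.28 -0.25] Ft [1.4 0.4 8.5] op 52.6 ff 35.2 to goal(tool) [0. 0. 0.]
```

play_rows:
  translation:
    - [0, 0, 0]
    - [0, 0, 0]
    - [0, 0, 0]
  delta_rot:
    - [0, 0, -1.5]
    - [0, 0, -1.5]
    - [0, 0, -1]
  grip: [0.1, 0.1, 0.1]

```text
clock: 10.2
tool_pos: [0.5965, -0.249, 0.1634]
eef_rot: [0.945, 0.326, -0.0, -0.001]
contact_force: [0.6, -0.0, -9.8]
opening: 0.592
finger_force: 35.1
```

```bash
python3 st.py
```

```text
q [ 0.2   0.91  0.23  1.61 -0.3   0.66 -0.32] p [ 0.5965 -0.249   0.1634] yaz -51.95 zaxis [-1.3e-03  8.0e-04 -1.0e+00] F [ 0.6 -0.  -9.8] M [ 0.05 -0.07 -0.21] Ft [0.4 0.4 9.8] op 52.1 ff 35.1 to goal(tool) [0. 0. 0.]
```

play_rows:
  translation:
    - [0, 0, 0]
    - [0, 0, 0]
    - [0, 0, 0]
  delta_rot:
    - [0, 0, -1.5]
    - [0, 0, -1.5]
    - [0, 0, -1]
  grip: [0.1, 0.1, 0.1]

```text
clock: 10.58
tool_pos: [0.5965, -0.2491, 0.1635]
eef_rot: [0.933, 0.359, -0.0, -0.001]
contact_force: [-1.0, 1.1, -9.2]
opening: 0.589
finger_force: 35.1
```

```bash
python3 st.py
```

```text
q [ 0.21  0.9   0.21  1.61 -0.27  0.65 -0.27] p [ 0.5965 -0.2491  0.1635] yaz -47.96 zaxis [-1.3e-03  7.0e-04 -1.0e+00] F [-1.   1.1 -9.2] M [ 0.1   0.16 -0.14] Ft [ 0.  -1.5  9.2] op 51.9 ff 35.1 to goal(tool) [0. 0. 0.]
```

play_rows:
  translation:
    - [0, 0, 0]
    - [0, 0, 0]
    - [0, 0, 0]
  delta_rot:
    - [0, 0, -1.5]
    - [0, 0, -1.5]
    - [0, 0, -1]
  grip: [0.1, 0.1, 0.1]

```text
clock: 10.95
tool_pos: [0.5967, -0.2492, 0.1636]
eef_rot: [0.92, 0.391, -0.0, -0.0]
contact_force: [-0.9, 1.2, -7.9]
opening: 0.592
finger_force: 35.1
```

```bash
python3 st.py
```

```text
q [ 0.22  0.9   0.19  1.61 -0.25  0.65 -0.22] p [ 0.5967 -0.2492  0.1636] yaz -43.95 zaxis [-9.e-04  4.e-04 -1.e+00] F [-0.9  1.2 -7.9] M [ 0.14  0.4  -0.17] Ft [ 0.2 -1.5  7.9] op 52.1 ff 35.1 to goal(tool) [0. 0. 0.]
```

play_rows:
  translation:
    - [0, 0, 0]
    - [0, 0, 0]
    - [0, 0, 0]
  delta_rot:
    - [0, 0, -1.5]
    - [0, 0, -1.5]
    - [0, 0, -1]
  grip: [0.1, 0.1, 0.1]

```text
clock: 11.32
tool_pos: [0.5971, -0.2494, 0.1639]
eef_rot: [0.906, 0.423, 0.0, 0.0]
contact_force: [-0.9, 0.9, -7.2]
opening: 0.594
finger_force: 35.1
```

```bash
python3 st.py
```

```text
q [ 0.23  0.9   0.17  1.61 -0.23  0.65 -0.18] p [ 0.5971 -0.2494  0.1639] yaz -39.96 zaxis [ 3.e-04 -1.e-04 -1.e+00] F [-0.9  0.9 -7.2] M [ 0.06  0.47 -0.25] Ft [ 0.2 -1.3  7.2] op 52.3 ff 35.1 to goal(tool) [0. 0. 0.]
```

play_rows:
  translation:
    - [0, 0, 0]
    - [0, 0, 0]
    - [0, 0, 0]
  delta_rot:
    - [0, 0, -1.5]
    - [0, 0, -1.5]
    - [0, 0, -1]
  grip: [0.1, 0.1, 0.1]

```text
clock: 11.7
tool_pos: [0.5974, -0.2491, 0.1641]
eef_rot: [0.891, 0.454, 0.0, 0.0]
contact_force: [-1.4, 2.2, -2.5]
opening: 0.596
finger_force: 35.0
```

```bash
python3 st.py
```

```text
q [ 0.24  0.9   0.15  1.61 -0.2   0.65 -0.13] p [ 0.5974 -0.2491  0.1641] yaz -35.94 zaxis [ 8.e-04  3.e-04 -1.e+00] F [-1.4  2.2 -2.5] M [ 0.39  0.51 -0.25] Ft [ 1.  -2.4  2.5] op 52.4 ff 35.0 to goal(tool) [0. 0. 0.]
```

play_rows:
  translation:
    - [0, 0, -0.001]
    - [0, 0, 0]
    - [0, 0, 0]
  delta_rot:
    - [0, 0, 0]
    - [0, 0, 0]
    - [0, 0, 0]
  grip: [0.1, 0.1, 0.1]

```text
clock: 12.08
tool_pos: [0.5973, -0.2492, 0.1645]
eef_rot: [0.891, 0.454, 0.0, 0.0]
contact_force: [0.4, 2.0, -8.7]
opening: 0.592
finger_force: 35.1
```

```bash
python3 st.py
```

```text
q [ 0.24  0.9   0.16  1.61 -0.2   0.65 -0.13] p [ 0.5973 -0.2492  0.1645] yaz -36.01 zaxis [ 4.e-04  1.e-04 -1.e+00] F [ 0.4  2.  -8.7] M [ 0.26  0.11 -0.09] Ft [ 1.8 -0.8  8.7] op 52.1 ff 35.1 to goal(tool) [0. 0. 0.]
```

play_rows:
  translation:
    - [0, 0, 0]
    - [0, 0, 0]
    - [0, 0, 0]
  delta_rot:
    - [0, 0, -1.5]
    - [0, 0, -1.5]
    - [0, 0, -1]
  grip: [0.1, 0.1, 0.1]

```text
clock: 12.45
tool_pos: [0.5972, -0.249, 0.1654]
eef_rot: [0.874, 0.485, 0.0, -0.0]
contact_force: [-1.5, 3.1, -0.2]
opening: 0.594
finger_force: 35.1
```

```bash
python3 st.py
```

```text
q [ 0.25  0.9   0.14  1.61 -0.18  0.65 -0.08] p [ 0.5972 -0.249   0.1654] yaz -31.93 zaxis [ 6.e-04  6.e-04 -1.e+00] F [-1.5  3.1 -0.2] M [ 0.77  0.5  -0.1 ] Ft [ 1.8 -2.9  0.2] op 52.2 ff 35.1 to goal(tool) [0. 0. 0.]
```

play_rows:
  translation:
    - [0, 0, 0]
    - [0, 0, 0]
  delta_rot:
    - [0, 0, -1.5]
    - [0, 0, -1]
  grip: [0.1, 0.1]

```text
clock: 12.7
tool_pos: [0.5969, -0.2493, 0.165]
eef_rot: [0.864, 0.504, -0.0, -0.0]
contact_force: [-3.8, 3.6, 2.2]
opening: 0.589
finger_force: 35.1
```

```bash
python3 st.py
```

```text
q [ 0.26  0.89  0.13  1.61 -0.16  0.65 -0.05] p [ 0.5969 -0.2493  0.165 ] yaz -29.46 zaxis [-2.e-04  3.e-04 -1.e+00] F [-3.8  3.6  2.2] M [ 0.78  0.75 -0.11] Ft [ 1.3 -5.1 -2.2] op 51.8 ff 35.1 to goal(tool) [0. 0. 0.]
```

play_rows:
  translation:
    - [0, 0, -0.001]
    - [0, 0, 0]
    - [0, 0, 0]
  delta_rot:
    - [0, 0, 0]
    - [0, 0, 0]
    - [0, 0, 0]
  grip: [0.1, 0.1, 0.1]

```text
clock: 13.08
tool_pos: [0.5968, -0.2493, 0.1654]
eef_rot: [0.864, 0.504, -0.0, -0.0]
contact_force: [-2.6, 3.4, -1.7]
opening: 0.593
finger_force: 35.1
```

```bash
python3 st.py
```

```text
q [ 0.26  0.89  0.13  1.61 -0.16  0.65 -0.05] p [ 0.5968 -0.2493  0.1654] yaz -29.53 zaxis [-8.e-04  2.e-04 -1.e+00] F [-2.6  3.4 -1.7] M [ 0.59  0.61 -0.12] Ft [ 1.6 -3.9  1.7] op 52.1 ff 35.1 to goal(tool) [0. 0. 0.]
```

play_rows:
  translation:
    - [0, 0, -0.001]
    - [0, 0, 0]
    - [0, 0, 0]
  delta_rot:
    - [0, 0, 0]
    - [0, 0, 0]
    - [0, 0, 0]
  grip: [0.1, 0.1, 0.1]

```text
clock: 13.45
tool_pos: [0.5968, -0.2494, 0.1665]
eef_rot: [0.864, 0.504, -0.0, -0.0]
contact_force: [-2.1, 3.6, -4.5]
opening: 0.591
finger_force: 35.1
```

```bash
python3 st.py
```

```text
q [ 0.26  0.89  0.13  1.61 -0.16  0.65 -0.05] p [ 0.5968 -0.2494  0.1665] yaz -29.53 zaxis [-7.e-04  2.e-04 -1.e+00] F [-2.1  3.6 -4.5] M [ 0.51  0.66 -0.01] Ft [ 2.1 -3.6  4.5] op 52.0 ff 35.1 to goal(tool) [0. 0. 0.]
```

play_rows:
  translation:
    - [0.0003, -0.0006, -0.001]
    - [0, 0, -0.001]
    - [0, 0, 0]
    - [0, 0, 0]
  delta_rot:
    - [0, 0, 0]
    - [0, 0, 0]
    - [0, 0, 0]
    - [0, 0, 0]
  grip: [0.1, 0.1, 0.1, 0.1]

```text
clock: 13.95
tool_pos: [0.5967, -0.2492, 0.169]
eef_rot: [0.864, 0.503, 0.0, 0.0]
contact_force: [-2.8, 2.1, -0.6]
opening: 0.587
finger_force: 35.1
```

```bash
python3 st.py
```

```text
q [ 0.26  0.89  0.13  1.61 -0.16  0.65 -0.05] p [ 0.5967 -0.2492  0.169 ] yaz -29.54 zaxis [ 4.e-04 -6.e-04 -1.e+00] F [-2.8  2.1 -0.6] M [ 0.32  0.71 -0.02] Ft [ 0.4 -3.4  0.6] op 51.7 ff 35.1 to goal(tool) [0. 0. 0.]
```

The cap is free: it moves up with only its own weight on the tool. Lifting it off slowly.

play_rows:
  translation:
    - [0, -0.0003, -0.003]
    - [0, 0, -0.004]
    - [0, 0, -0.004]
    - [0, 0, -0.004]
    - [0, 0, 0]
  delta_rot:
    - [0, 0, 0]
    - [0, 0, 0]
    - [0, 0, 0]
    - [0, 0, 0]
    - [0, 0, 0]
  grip: [0.1, 0.1, 0.1, 0.1, 0.1]

```text
clock: 14.58
tool_pos: [0.5972, -0.2492, 0.1846]
eef_rot: [0.864, 0.504, 0.001, 0.001]
contact_force: [0.2, -0.2, -1.1]
opening: 0.593
finger_force: 35.1
```

```bash
python3 st.py
```

```text
q [ 0.25  0.87  0.13  1.6  -0.16  0.68 -0.05] p [ 0.5972 -0.2492  0.1846] yaz -29.53 zaxis [ 0.0024 -0.0011 -1.    ] F [ 0.2 -0.2 -1.1] M [-0.05  0.08  0.01] Ft [-0.   0.3  1.1] op 52.2 ff 35.1 to goal(tool) [0. 0. 0.]
```

play_rows:
  translation:
    - [0, 0, -0.01]
    - [0, 0, -0.02]
    - [0, 0, -0.02]
    - [0, 0, -0.02]
    - [0, 0, -0.02]
    - [0, 0, -0.01]
    - [0, 0, 0]
  delta_rot:
    - [0, 0, 0]
    - [0, 0, 0]
    - [0, 0, 0]
    - [0, 0, 0]
    - [0, 0, 0]
    - [0, 0, 0]
    - [0, 0, 0]
  grip: [0.1, 0.1, 0.1, 0.1, 0.1, 0.1, 0.1]

```text
clock: 15.45
tool_pos: [0.5967, -0.2488, 0.2844]
eef_rot: [0.864, 0.504, 0.0, 0.001]
contact_force: [-0.5, -1.0, -1.7]
opening: 0.596
finger_force: 35.1
```

```bash
python3 st.py
python3 - <<'E'
from h import *
a=r.snapshot("side"); cv2.imwrite("pics/lift.png",cv2.convertScaleAbs(cv2.resize(a[110:310,170:390],(660,600),interpolation=cv2.INTER_CUBIC),alpha=1.3))
m=r.silhouettes("top","tray"); r.snapshot("top")
for n in("top","side"):
    for d in r.look_for(n,"tray")+r.look_for(n,"cap"): print(n,np.round(d["point"],3),d["confidence"])
m=r.silhouettes("top","tray")[0]["pixels"].astype(np.uint8)
b=cv2.boxPoints(cv2.minAreaRect(cv2.findNonZero(m))); print([plane("top",p,.022).round(3)[:2].tolist() for p in b], np.mean([plane("top",p,.022) for p in b],0))
E
```

```text
q [ 0.24  0.74  0.16  1.53 -0.14  0.88 -0.07] p [ 0.5967 -0.2488  0.2844] yaz -29.52 zaxis [ 1.4e-03 -5.0e-04 -1.0e+00] F [-0.5 -1.  -1.7] M [-0.04  0.09  0.  ] Ft [-1.1  0.   1.7] op 52.4 ff 35.1 to goal(tool) [0. 0. 0.]
top [0.504 0.176 0.005] 0.63
top [ 0.558 -0.1    0.038] 0.88
top [ 0.6   -0.222  0.238] 0.57
side [0.506 0.175 0.002] 0.64
side [ 0.594 -0.263  0.246] 0.86
side [ 0.555 -0.118  0.041] 0.56
[[0.426, 0.287], [0.599, 0.274], [0.578, 0.068], [0.406, 0.084]] [0.50212144 0.1781996  0.022     ]
```

View pics/lift.png

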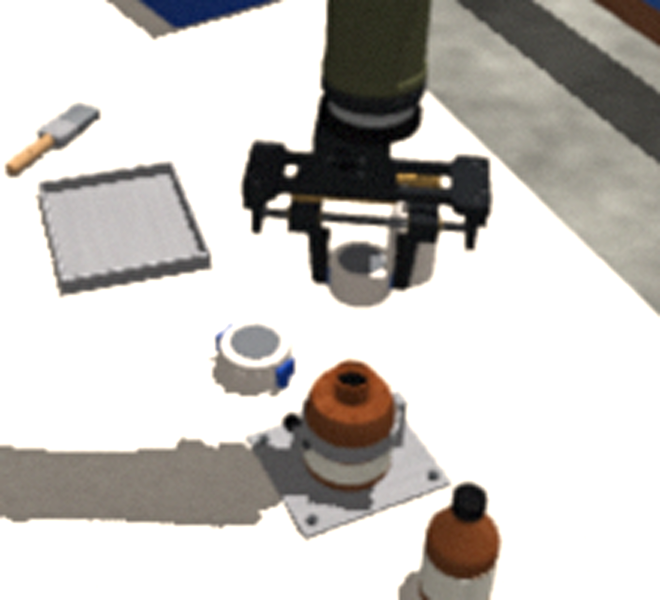

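The picture shows the cap held between the fingers at (360,272) and the jar neck open at (350,378). The tray is at (125,225). I'll carry the cap there.

```bash
python3 st.py .503 .176 .284
```

```text
q [ 0.24  0.74  0.16  1.53 -0.14  0.88 -0.07] p [ 0.5962 -0.2486  0.2832] yaz -29.52 zaxis [-9.e-04  4.e-04 -1.e+00] F [ 0.3  0.4 -0.9] M [-0.07  0.13  0.01] Ft [0.5 0.1 0.9] op 52.2 ff 35.1 to goal(tool) [ 0.3235 -0.2903 -0.0006]
```

play_rows:
  translation:
    - [0.012, -0.011, 0]
    - [0.025, -0.022, 0]
    - [0.03, -0.027, 0]
    - [0.03, -0.027, 0]
    - [0.03, -0.027, 0]
    - [0.03, -0.027, 0]
    - [0.03, -0.027, 0]
    - [0.03, -0.027, 0]
    - [0.03, -0.027, 0]
    - [0.03, -0.027, 0]
    - [0.025, -0.022, 0]
    - [0.013, -0.011, 0]
    - [0.0085, -0.008, 0]
    - [0, 0, 0]
    - [0, 0, 0]
  delta_rot:
    - [0, 0, 0]
    - [0, 0, 0]
    - [0, 0, 0]
    - [0, 0, 0]
    - [0, 0, 0]
    - [0, 0, 0]
    - [0, 0, 0]
    - [0, 0, 0]
    - [0, 0, 0]
    - [0, 0, 0]
    - [0, 0, 0]
    - [0, 0, 0]
    - [0, 0, 0]
    - [0, 0, 0]
    - [0, 0, 0]
  grip: [0.1, 0.1, 0.1, 0.1, 0.1, 0.1, 0.1, 0.1, 0.1, 0.1, 0.1, 0.1, 0.1, 0.1, 0.1]

```text
clock: 17.73
tool_pos: [0.5038, 0.1743, 0.2838]
eef_rot: [0.864, 0.503, -0.0, 0.0]
contact_force: [-1.0, 0.5, -0.6]
opening: 0.593
finger_force: 35.1
```

```bash
python3 st.py .503 .176 .085
```

```text
q [-0.56  0.61  0.23  1.88 -0.21  0.68 -0.73] p [0.5038 0.1743 0.2838] yaz -29.65 zaxis [ 3.e-04 -8.e-04 -1.e+00] F [-1.   0.5 -0.6] M [-0.13  0.11  0.01] Ft [-0.  -1.2  0.6] op 52.2 ff 35.1 to goal(tool) [ 0.0012 -0.0017  0.1988]
```

play_rows:
  translation:
    - [0, 0, 0.015]
    - [0, 0, 0.03]
    - [0, 0, 0.035]
    - [0, 0, 0.035]
    - [0, 0, 0.03]
    - [0, 0, 0.025]
    - [0, 0, 0.015]
    - [0, 0, 0.008]
    - [0, 0, 0.005]
    - [0, 0, 0]
    - [0, 0, 0]
  delta_rot:
    - [0, 0, 0]
    - [0, 0, 0]
    - [0, 0, 0]
    - [0, 0, 0]
    - [0, 0, 0]
    - [0, 0, 0]
    - [0, 0, 0]
    - [0, 0, 0]
    - [0, 0, 0]
    - [0, 0, 0]
    - [0, 0, 0]
  grip: [0.1, 0.1, 0.1, 0.1, 0.1, 0.1, 0.1, 0.1, 0.1, 0.1, 0.1]

```text
clock: 19.1
tool_pos: [0.5038, 0.1759, 0.0863]
eef_rot: [0.864, 0.504, 0.001, 0.0]
contact_force: [0.7, 0.3, -1.3]
opening: 0.594
finger_force: 35.1
```

```bash
python3 st.py
```

```text
q [-0.47  0.93  0.08  1.98 -0.29  0.24 -0.66] p [0.5038 0.1759 0.0863] yaz -29.52 zaxis [ 1.1e-03  4.0e-04 -1.0e+00] F [ 0.7  0.3 -1.3] M [-0.1   0.08 -0.01] Ft [0.6 0.5 1.3] op 52.3 ff 35.1 to goal(tool) [0. 0. 0.]
```

play_rows:
  translation:
    - [0, 0, 0.002]
    - [0, 0, 0.002]
    - [0, 0, 0.001]
    - [0, 0, 0.001]
  delta_rot:
    - [0, 0, 0]
    - [0, 0, 0]
    - [0, 0, 0]
    - [0, 0, 0]
  grip: [0.1, 0.1, 0.1, 0.1]

```text
clock: 19.6
tool_pos: [0.5035, 0.1758, 0.0796]
eef_rot: [0.864, 0.504, 0.0, -0.0]
contact_force: [0.3, -0.4, -0.1]
opening: 0.595
finger_force: 35.1
```

```bash
python3 st.py
```

```text
q [-0.47  0.95  0.08  1.98 -0.29  0.22 -0.66] p [0.5035 0.1758 0.0796] yaz -29.53 zaxis [-0.e+00  1.e-04 -1.e+00] F [ 0.3 -0.4 -0.1] M [-0.01  0.05 -0.01] Ft [-0.2  0.5  0.1] op 52.4 ff 35.1 to goal(tool) [0. 0. 0.]
```

play_rows:
  translation:
    - [0, 0, 0.001]
    - [0, 0, 0.001]
    - [0, 0, 0]
  delta_rot:
    - [0, 0, 0]
    - [0, 0, 0]
    - [0, 0, 0]
  grip: [0.1, 0.1, 0.1]

```text
clock: 19.98
tool_pos: [0.5034, 0.1758, 0.0776]
eef_rot: [0.864, 0.504, -0.0, -0.0]
contact_force: [-0.1, 0.1, 0.1]
opening: 0.596
finger_force: 35.1
```

play_rows:
  translation:
    - [0, 0, 0.001]
    - [0, 0, 0]
    - [0, 0, 0]
  delta_rot:
    - [0, 0, 0]
    - [0, 0, 0]
    - [0, 0, 0]
  grip: [0.1, 0.1, 0.1]

```text
clock: 20.35
tool_pos: [0.5035, 0.1758, 0.0767]
eef_rot: [0.864, 0.504, 0.0, -0.0]
contact_force: [-1.2, -1.0, -0.3]
opening: 0.591
finger_force: 35.1
```

play_rows:
  translation:
    - [0, 0, 0.001]
    - [0, 0, 0]
    - [0, 0, 0]
  delta_rot:
    - [0, 0, 0]
    - [0, 0, 0]
    - [0, 0, 0]
  grip: [0.1, 0.1, 0.1]

```text
clock: 20.72
tool_pos: [0.5035, 0.1758, 0.0757]
eef_rot: [0.864, 0.504, -0.0, -0.0]
contact_force: [-0.2, -0.4, -0.9]
opening: 0.592
finger_force: 35.1
```

```bash
python3 st.py
```

```text
q [-0.47  0.95  0.07  1.98 -0.29  0.22 -0.66] p [0.5035 0.1758 0.0757] yaz -29.52 zaxis [-0.  0. -1.] F [-0.2 -0.4 -0.9] M [-0.1   0.09 -0.01] Ft [-0.4 -0.   0.9] op 52.1 ff 35.1 to goal(tool) [0. 0. 0.]
```

play_rows:
  translation:
    - [0, 0, 0.0007]
    - [0, 0, 0]
    - [0, 0, 0]
  delta_rot:
    - [0, 0, 0]
    - [0, 0, 0]
    - [0, 0, 0]
  grip: [0.1, 0.1, 0.1]

```text
clock: 21.1
tool_pos: [0.5035, 0.1758, 0.075]
eef_rot: [0.864, 0.504, -0.0, -0.0]
contact_force: [0.0, -0.7, -0.1]
opening: 0.592
finger_force: 35.1
```

```bash
python3 st.py
```

```text
q [-0.47  0.96  0.07  1.98 -0.29  0.22 -0.66] p [0.5035 0.1758 0.075 ] yaz -29.52 zaxis [-0.e+00  1.e-04 -1.e+00] F [ 0.  -0.7 -0.1] M [-0.08  0.09  0.  ] Ft [-0.6  0.3  0.1] op 52.1 ff 35.1 to goal(tool) [0. 0. 0.]
```

play_rows:
  translation:
    - [0, 0, 0.0005]
    - [0, 0, 0]
    - [0, 0, 0]
  delta_rot:
    - [0, 0, 0]
    - [0, 0, 0]
    - [0, 0, 0]
  grip: [0.1, 0.1, 0.1]

```text
clock: 21.48
tool_pos: [0.5035, 0.1758, 0.0748]
eef_rot: [0.864, 0.504, 0.0, -0.0]
contact_force: [-1.2, -0.0, 5.9]
opening: 0.595
finger_force: 35.0
```

play_rows:
  translation:
    - [0, 0, 0.0005]
    - [0, 0, 0]
    - [0, 0, 0]
  delta_rot:
    - [0, 0, 0]
    - [0, 0, 0]
    - [0, 0, 0]
  grip: [0.1, 0.1, 0.1]

```text
clock: 21.85
tool_pos: [0.5035, 0.1758, 0.0748]
eef_rot: [0.864, 0.504, 0.0, -0.0]
contact_force: [-1.7, -2.0, 10.2]
opening: 0.59
finger_force: 35.0
```

play_rows:
  translation:
    - [0, 0, 0.0005]
    - [0, 0, 0]
    - [0, 0, 0]
  delta_rot:
    - [0, 0, 0]
    - [0, 0, 0]
    - [0, 0, 0]
  grip: [0.1, 0.1, 0.1]

```text
clock: 22.22
tool_pos: [0.5035, 0.1758, 0.0747]
eef_rot: [0.864, 0.503, 0.0, -0.0]
contact_force: [-2.6, -1.0, 14.7]
opening: 0.597
finger_force: 35.0
```

The cap touches the floor at z = 0.0748. I'll ease the press off, then release gradually.

play_rows:
  translation:
    - [0, 0, -0.0013]
    - [0, 0, 0]
    - [0, 0, 0]
  delta_rot:
    - [0, 0, 0]
    - [0, 0, 0]
    - [0, 0, 0]
  grip: [0.1, 0.1, 0.1]
  squeeze: 20

```text
clock: 22.6
tool_pos: [0.5036, 0.1758, 0.0747]
eef_rot: [0.864, 0.504, 0.0, -0.0]
contact_force: [0.3, -0.7, 2.6]
opening: 0.624
finger_force: 20.0
```

play_rows:
  translation:
    - [0, 0, 0]
    - [0, 0, 0]
    - [0, 0, 0]
    - [0, 0, 0]
    - [0, 0, 0]
    - [0, 0, 0]
    - [0, 0, 0]
    - [0, 0, 0]
    - [0, 0, 0]
  delta_rot:
    - [0, 0, 0]
    - [0, 0, 0]
    - [0, 0, 0]
    - [0, 0, 0]
    - [0, 0, 0]
    - [0, 0, 0]
    - [0, 0, 0]
    - [0, 0, 0]
    - [0, 0, 0]
  grip: [0.25, 0.3, 0.35, 0.4, 0.45, 0.55, 0.7, 0.75, 0.75]

```text
clock: 23.72
tool_pos: [0.5035, 0.1758, 0.0748]
eef_rot: [0.864, 0.504, 0.0, -0.0]
contact_force: [-0.4, -0.8, 0.6]
opening: 0.876
finger_force: 0.0
```

```bash
python3 st.py
```

```text
q [-0.47  0.96  0.07  1.98 -0.29  0.22 -0.66] p [0.5035 0.1758 0.0748] yaz -29.53 zaxis [-0.e+00  1.e-04 -1.e+00] F [-0.4 -0.8  0.6] M [-0.08  0.06  0.03] Ft [-0.9  0.1 -0.6] op 77.1 ff 0.0 to goal(tool) [0. 0. 0.]
```

Released. Now I'll retreat straight up and check.

play_rows:
  translation:
    - [0, 0, -0.005]
    - [0, 0, -0.015]
    - [0, 0, -0.03]
    - [0, 0, -0.04]
    - [0, 0, -0.05]
    - [0, 0, -0.04]
    - [0, 0, -0.03]
    - [0, 0, 0]
    - [0, 0, 0]
  delta_rot:
    - [0, 0, 0]
    - [0, 0, 0]
    - [0, 0, 0]
    - [0, 0, 0]
    - [0, 0, 0]
    - [0, 0, 0]
    - [0, 0, 0]
    - [0, 0, 0]
    - [0, 0, 0]
  grip: [0.75, 0.75, 0.75, 0.75, 0.75, 0.75, 0.75, 0.75, 0.75]

```text
clock: 24.85
tool_pos: [0.5028, 0.1757, 0.2846]
eef_rot: [0.864, 0.504, -0.0, -0.0]
contact_force: [-0.0, -0.3, -0.1]
opening: 0.876
finger_force: 0.0
```

```bash
python3 st.py
python3 - <<'E'
from h import *
a=r.snapshot("side"); cv2.imwrite("pics/end.png",cv2.convertScaleAbs(cv2.resize(a[110:330,150:400],(680,598),interpolation=cv2.INTER_CUBIC),alpha=1.2))
for d in r.look_for("side","cap"): print(np.round(d["point"],3),d["confidence"])
E
```

```text
q [-0.57  0.6   0.24  1.88 -0.21  0.68 -0.72] p [0.5028 0.1757 0.2846] yaz -29.52 zaxis [-9.e-04  0.e+00 -1.e+00] F [-0.  -0.3 -0.1] M [-0.08  0.12 -0.06] Ft [-0.3  0.1  0.1] op 77.1 ff 0.0 to goal(tool) [0. 0. 0.]
[ 0.558 -0.119  0.042] 0.85
```

View pics/end.png

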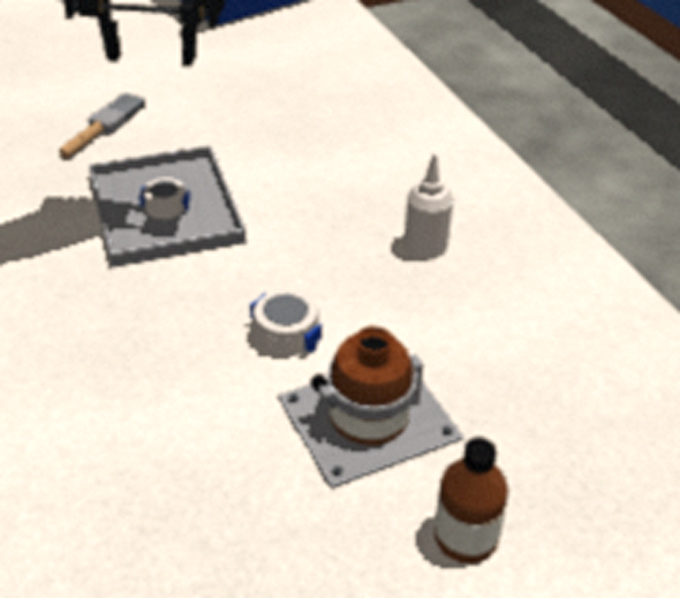

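The cap stands upright in the tray at (165,198) with both tabs sprung back. The jar is open, the bottles and brush are undisturbed, and the gripper is clear.

```bash
python3 -c "
from plant import r
print(r.finish_job())"
```

```text
the job is handed in; nothing more can be done
None
```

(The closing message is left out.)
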